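# Stack the empty tote on the full valve tote

## Task

In the breathing-apparatus workshop, lift the empty tote by its grip bar, turn it half round so that it will stack on the full tote instead of nesting down onto the valves, and set it down gently on the full tote's rims, with its feet just beside the shallow notches on the side of the full tote's low end. Let it rest on the rims, then slide it gently along them until all four feet drop fully home into the shallow notches, and let go. Do not push or knock hard, do not touch the valves inside, and leave the other things on the bench where they are.

Things in the scene. Friction and masses are not known exactly. Their poses are not given: they have to be found in the camera images.
- tote_mid (a point): Centre of the empty tote, 45 mm above its underside: loose grey plastic stack-nest tote on the bench, 200 long (its x) x 174 wide (y) x 92 high (z up), 0.25 to 0.45 kg. Its +x end wall is low (66 mm), its -x end wall full height (90). It starts roughly the same way round as the full tote, i.e. the way that nests.
- tote_low_end (a point): Middle of the rim of the empty tote's low end: 97 mm along tote +x from its centre, 66 mm above its underside; axes as the tote's. Tells which way round it is.
- tote_bar (a point): Middle of the empty tote's fixed grip bar, 75 mm above the tote's underside, over its centre; axes as the tote's. The bar runs from side to side (tote y): 14 thick along x, 128 long, from 58 to 92 mm above the underside, with 75 mm of free space before and behind it.
- tote_foot (a point): Underside of one of the empty tote's four feet, level with the tote's underside: here at tote x = +70, y = +70. Feet are blocks 16 long (x), 12 high, on both long sides at x = +70 and x = -20, reaching out to y = +-80.
- dock: Fixed steel bench slide, 270 (its x) x 100 (y) x 12 mm, origin under its centre, z up. The full tote is clamped on it, centred on y = 0, low end to dock +x: same shape of tote, no grip bar, three valves 46 mm high inside. Where along x it is clamped is NOT measured: its middle is from -12 to +12 mm of the dock's origin. The clamp does not yield to 30 N.
- dock_rim (a point): Point fixed to the dock, above its origin at the height of the full tote's rims, 102 mm above the bench; dock axes. Flat rims at y = +-66 to +-77. From the full tote's own (unmeasured) middle, each rim has shallow notches at x = -70 and +20 (20 long, 6 deep, upright walls, 4 mm play on a foot) and, at x = +70 and -20, deep slots that let a tote the same way round nest.
- dock_set (a point): Point fixed to the dock, 17 mm to dock +x of its origin, 102 mm up. The half-turned tote (its low end to dock -x) rests on flat rim when its middle is 4 to 30 mm to dock +x of the full tote's middle, so over this point always; underside 102 mm up. Slid to dock -x (1 to 5 N) its feet drop 6 mm into the notches and meet their walls; underside then 96 mm up.

How it is judged:
On the way, in this order (a step that is already met when the one before it is completed fails the run):
1. the empty tote, turned half round, rests with its feet on the flat rims of the full tote (z of tote_mid in the frame of dock between 0.145 and 0.151 m and x of tote_low_end in the frame of dock below -0.04 m and angle between tote_mid's own z axis and vertical below 0.05 rad and contact force between tote and dock above 1 N), for 0.1 s.
2. slid along until the feet are down in the notches (z of tote_mid in the frame of dock between 0.1385 and 0.143 m and x of tote_low_end in the frame of dock below -0.08 m and angle between tote_mid's own z axis and vertical below 0.03 rad), for 0.2 s.
At the end, for the whole second after the job is handed in: The empty tote stands level (0.03 rad) on the full tote, its low end over the full tote's high end (dock -x side), all four feet down in the shallow notches (tote centre 138.5 to 143 mm above the bench, within 20 mm of the dock's middle, in line within 0.08 rad), and is let go (all of step 2 and horizontal distance between tote_mid and dock below 0.02 m and angle between the x axis of tote_mid and the x axis of dock, either way round below 0.08 rad and contact force between tote and the fingers below 0.1 N); the robot touches nothing.
It fails at once if the tote is pressed or knocked against the full tote with more than 30 N (contact force between tote and dock above 30 N).
It fails at once if the tote or the robot presses on the valves (contact force between any of tote, the arm and valve0 above 0.5 N or contact force between any of tote, the arm and valve1 above 0.5 N or contact force between any of tote, the arm and valve2 above 0.5 N).
It fails at once if another thing on the bench is moved by more than 20 mm (distance of any of jar, driver, wrench, coupling, shell, tray from where it was at the start of the episode above 0.02 m).
It also fails if it takes over 48 s, if anything falls off the work surface, if the arm or the gripper's body presses on something with over 40 N, if the wrist force passes 120 N, or if a joint passes its speed limit or range.

## Robot

A 6-joint arm with a two-finger parallel gripper is mounted at the origin on the work surface. World frame = base frame: x ahead of the robot, y to its left, z up, the work surface at z = 0. Lengths are in m, angles in rad, forces in N, time in s.
With the tool pointing down it reaches from about 0.425 to 0.95 m from the base axis. Payload 3.5 kg.
Tool frame: the origin (TCP) lies between the finger pads; the fingertips stand 17 mm ahead of it and the grasp point (between the pads) lies 2 mm behind it; z points along the fingers, y is the direction in which the jaws open and shut (so a half turn about z gives the same grasp; the last joint's range is limited). The gripper opens to 85 mm and grips with 20 to 120 N. Pads are 22 mm wide; open, the fingers measure 114 mm over their backs; the gripper's body (76 mm by 85 mm) begins 54 mm behind the grasp point. The pads swing forward as they close: fully open they stand 13 mm farther back than shut.
Start: joints at [-1.465, 0.286, 1.577, -0, 1.279, -0.15], TCP at [0.171, -0.653, 0.248] pointing down, gripper open.
Joint ranges: [-2.77, 2.77], [-0.9, 2.22], [0.21, 2.48], [-1.53, 4.67], [0.24, 2.81], [-2.84, 2.84]. Speed limits (rad/s): [2.79, 2.79, 3.14, 3.14, 3.14, 3.14].

## Interface

Orientations are given as a unit quaternion [x, y, z, w].
In Python, from plant import ctrl gives the robot as it stands.
- The arm moves only by the tool carry_out, never from a script. Its argument "commands" is a list of rows, each an object with "delta_pos": the shift along the tool's x, y, z in m, a list of three; "delta_rot": the turn, a rotation vector about the tool's x, y, z in rad, a list of three; "claw": the opening in per cent of the stroke, from 0 (shut) to 100 (fully open). A call has 1 to 8 rows; each row is the pose to reach, as a shift and turn from the pose measured when the call began, along the tool's axes at that moment; what a row does not reach only later rows make up. A row lasts 1/12 s, in which the tool goes at most 41.7 mm and 7.16 degrees, less where a joint would pass 70% of its speed; a pose out of reach is approached as far as the arm can. A call with a gripper value outside its range is refused whole. The fingers move at their own pace and stop on an object; "force" is the grip in N (left out, the last holds). Time passes only in rows, so rows that repeat a pose let the fingers close. It gives the time, the measured TCP pose, the force and the opening at its end, in the units of the state.
- ctrl.get_state(): the state, without advancing time (a new reading comes with each control period).
- ctrl.read_camera(name): name is "side" or "top"; returns (picture, depth): 480x640x3 uint8, red, green, blue; 480x640 float32, m along the optical axis (not along the pixel's ray), 0 where there is no reading.
- ctrl.camera_info(name): a dict with "fx", "fy", "cx", "cy" (pixels), "rvec" (rotation vector, rad) and "tvec" (3), from world to camera coordinates, as OpenCV has them. Camera axes: x right, y down, z forward; pixel columns grow to the right and rows downward; lengths in m; the calibration is good to about 2 mm. A picture is of the moment at which its call begins. camera_info takes no time and is no camera call.
- ctrl.sign_off(): hands the job in, once; it reports no verdict.
The state is a dict: "time": time; "qpos": joint angles; "dq": joint speeds; "joint_efforts": joint torques, N m; "eef_pos": TCP position; "tcp_rot": TCP orientation; "contact_force": force on the tool from outside, world axes, zero at the start; "wrist_torque": the same for the moment, N m; "opening": opening from 0.0 (shut) to 1.0 (fully open).
Only numpy, scipy, OpenCV 4.12 (cv2) and the standard library are available. Lean on these libraries where they do the work, as an engineer would, in place of code of your own. Each camera call takes 0.05 s, during which the arm holds its last target.

## Working session

There is one attempt and no reset: what is moved stays moved. The work goes in short steps, Python scripts to look and compute and a tool call to move; the robot and the scene stay as the last step left them, time stands still between calls to the robot, and variables do not carry over. Pictures are saved under pics/ and viewed, and the job is handed in when it is done.

Besides the shell and the picture viewer there is one more tool, called after "Call:" as name(argument=value, ...) on one line, values as JSON. carry_out: Moves the arm, as the interface text tells. Its arguments: {"type":"object","properties":{"commands":{"type":"array"},"force":{"type":"number"}},"required":["commands"]}

```bash
ls; mkdir -p pics; python3 - <<'E'
from plant import ctrl
import cv2,numpy as np
s=ctrl.get_state();print(s)
for n in("side","top"):
    p,d=ctrl.read_camera(n);cv2.imwrite(f"pics/{n}0.png",p[:,:,::-1]);np.save(f"pics/{n}0.npy",d);np.save(f"pics/{n}0c.npy",p);print(ctrl.camera_info(n))
E
```

```text
pics
{'time': 0.0, 'qpos': array([-1.46499563e+00,  2.87201622e-01,  1.57816892e+00,  5.47446753e-05,
        1.27860748e+00, -1.50002384e-01]), 'dq': array([ 0.00071279, -0.00079004, -0.00171104, -0.00051674,  0.00017413,
        0.00077077]), 'joint_efforts': array([-7.27397833e-06, -4.05978513e+01, -2.92626411e+01, -1.45163431e-04,
        5.74058431e-03,  8.06004948e-06]), 'eef_pos': array([ 0.17076359, -0.65240834,  0.24692753]), 'tcp_rot': array([ 9.91832046e-01,  1.27545166e-01,  5.25535599e-05, -1.19181493e-03]), 'contact_force': array([-0.68380121,  0.22601736,  0.14943375]), 'wrist_torque': array([ 0.01913615, -0.0145283 , -0.01622934]), 'opening': 1.0000555356231946}
{'fx': 572.7992393113047, 'fy': 572.7992393113047, 'cx': 322.84404779604284, 'cy': 232.92492922924887, 'rvec': array([ 0.72040672, -2.6465851 ,  1.10684831]), 'tvec': array([0.47922793, 0.21588302, 1.13986898])}
{'fx': 556.5960432355936, 'fy': 556.5960432355936, 'cx': 326.3112569451628, 'cy': 233.8441257867208, 'rvec': array([ 2.19046812, -2.17706261,  0.08893651]), 'tvec': array([0.07172948, 0.51611507, 0.95817287])}
```

View pics/side0.png

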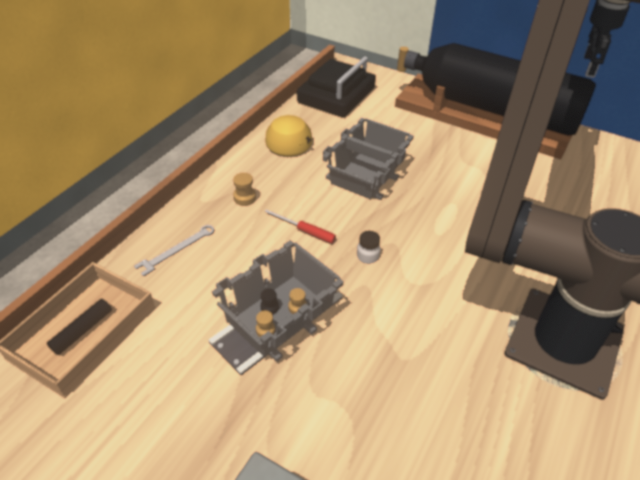

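View pics/top0.png

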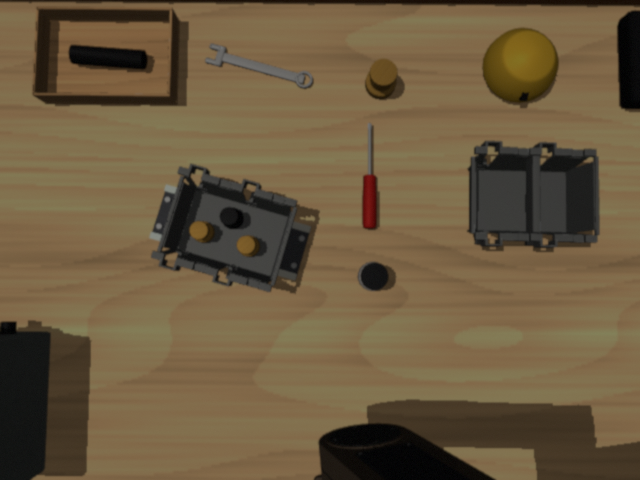

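The top view shows the empty tote with its bar at about (533,195) and the full tote with valves at about (228,228) on the dock. I'll back-project the depth into world maps.

```bash
cat > h.py <<'E'
import numpy as np,cv2
from plant import ctrl
def cloud(n,d):
    c=ctrl.camera_info(n);R=cv2.Rodrigues(c["rvec"])[0];t=c["tvec"]
    v,u=np.mgrid[:480,:640];P=np.stack([(u-c["cx"])/c["fx"]*d,(v-c["cy"])/c["fy"]*d,d],-1)
    return (P-t)@R
def ray(n,uv,z):
    c=ctrl.camera_info(n);R=cv2.Rodrigues(c["rvec"])[0];t=c["tvec"]
    uv=np.asarray(uv,float);r=np.stack([(uv[:,0]-c["cx"])/c["fx"],(uv[:,1]-c["cy"])/c["fy"],np.ones(len(uv))],-1)@R
    o=-t@R; return o+r*((z-o[2])/r[:,2])[:,None]
E
python3 - <<'E'
from h import *
d=np.load("pics/top0.npy");p=np.load("pics/top0c.npy");P=cloud("top",d);print((d==0).mean())
print("table z",np.median(P[300:340,420:460,2]))
for nm,(v,u) in dict(tote=(195,533),full=(228,228),jar=(276,373)).items(): print(nm,P[v,u])
x=0
for nm,(v0,v1,u0,u1) in dict(full=(150,305,135,330),tote=(130,260,455,615)).items():
    z=P[v0:v1,u0:u1,2]
    im=cv2.applyColorMap(np.clip(z/0.13*255,0,255).astype(np.uint8),cv2.COLORMAP_JET)
    im=np.hstack([cv2.resize(im,None,fx=2,fy=2,interpolation=0),cv2.resize(np.ascontiguousarray(p[v0:v1,u0:u1,::-1]),None,fx=2,fy=2)])
    cv2.imwrite(f"pics/{nm}_z.png",cv2.convertScaleAbs(im,alpha=1.5 if 0 else 1))
    print(np.percentile(z,[5,50,80,90,95,99]))
E
```

```text
0.003935546875
table z -0.0007699770635899195
tote [ 0.57638651 -0.26400166  0.08967148]
full [0.52526093 0.24848166 0.01543968]
jar [ 0.4421901  -0.0033909   0.06244628]
[-0.00357454  0.00111412  0.03308441  0.07767491  0.09921905  0.10259206]
[-0.00242296  0.00326305  0.07112635  0.08817182  0.09041068  0.09307088]
```

View pics/full_z.png

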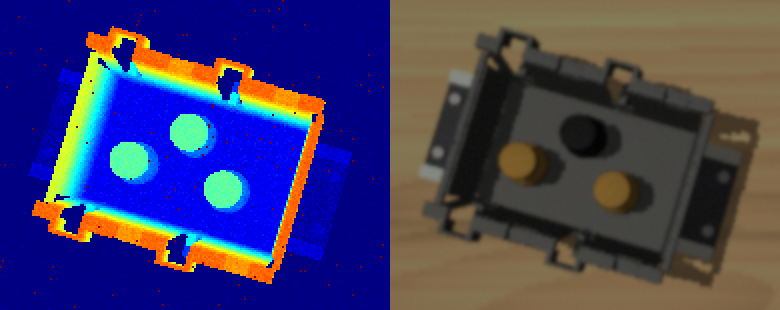

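View pics/tote_z.png

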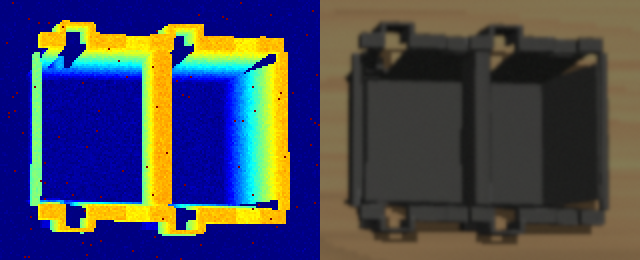

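```bash
cat > m.py <<'E'
from h import *
def rect(Q):
    (cx,cy),(w,h),a=cv2.minAreaRect((Q[:,:2]*1000).astype(np.float32))
    if w<h: w,h,a=h,w,a+90
    return [round(float(k),1) for k in (cx,cy,w,h,a)]
def clean(m): return cv2.morphologyEx(m.astype(np.uint8),cv2.MORPH_OPEN,np.ones((2,2),np.uint8))>0
if __name__=="__main__":
    d=np.load("pics/top0.npy");P=cloud("top",d);P[...,2]+=0.0008
    box=lambda v0,v1,u0,u1:(lambda m:(m.__setitem__((slice(v0,v1),slice(u0,u1)),True),m)[1])(np.zeros(d.shape,bool))
    F=box(150,305,135,330);T=box(130,260,455,615);z=P[...,2]
    for nm,m in dict(dock=F&(z>.007)&(z<.0145),full_rim=F&(z>.088),full_all=F&(z>.060),low=F&(z>.065)&(z<.085),tote_rim=T&(z>.08),tote_all=T&(z>.055),bar=T&(z>.08)&box(158,232,520,548)).items():
        m=clean(m); Q=P[m]; print(nm,len(Q),rect(Q),Q[:,:2].mean(0).round(4),np.median(Q[:,2]).round(4))
        cv2.imwrite(f"pics/mask_{nm}.png",m.astype(np.uint8)*255)
    # valves
    m=clean(F&(z>.045)&(z<.066)); n,l,st,ce=cv2.connectedComponentsWithStats(m.astype(np.uint8))
    for i in range(1,n):
        if st[i,4]>60: print("v",P[l==i][:,:].mean(0).round(4),st[i,4])
E
python3 m.py; python3 - <<'E'
import cv2
a=[cv2.imread(f"pics/mask_{n}.png") for n in("dock","full_rim")]
import numpy as np
cv2.imwrite("pics/mm.png",np.hstack([cv2.resize(x[150:305,135:330],None,fx=2,fy=2) for x in a]))
E
```

```text
dock 610 [510.4, 223.4, 317.1, 103.1, 74.2] [0.5118 0.2247] 0.0115
full_rim 2547 [507.2, 217.6, 304.2, 181.0, 74.2] [0.5116 0.2227] 0.0998
full_all 4507 [511.4, 216.2, 304.0, 190.1, 74.0] [0.5187 0.2429] 0.0894
low 1016 [508.0, 212.3, 296.2, 188.1, 72.3] [0.5335 0.2892] 0.0744
tote_rim 3439 [574.0, -167.7, 523.6, 200.5, 97.6] [ 0.5786 -0.29  ] 0.0894
tote_all 5481 [573.9, -167.7, 523.4, 200.8, 97.5] [ 0.5823 -0.2856] 0.0847
bar 803 [500.0, -145.3, 447.8, 119.5, 120.0] [ 0.5763 -0.2701] 0.0915
v [0.5448 0.3247 0.0524] 336
v [0.5809 0.2459 0.0492] 104
v [0.5562 0.1638 0.0621] 88
v [0.5404 0.2374 0.0617] 285
v [0.5163 0.2869 0.0648] 292
v [0.4926 0.2087 0.0585] 284
v [0.4672 0.2828 0.0631] 71
```

View pics/mm.png

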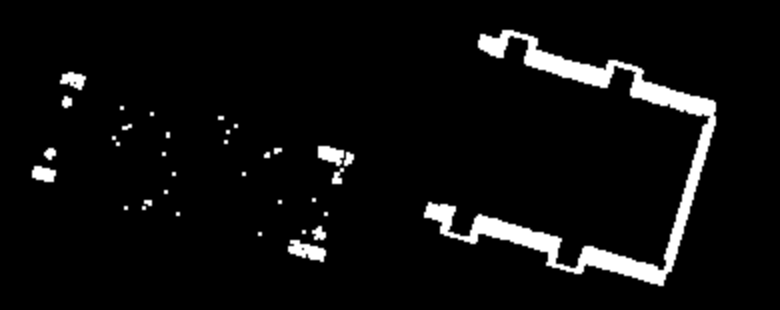

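```bash
cat > m2.py <<'E'
from h import *
def comp(m,amin):
    n,l,st,ce=cv2.connectedComponentsWithStats(m.astype(np.uint8)); 
    return np.isin(l,[i for i in range(1,n) if st[i,4]>=amin])
def outer_yaw(Q,yaw0):
    # refine yaw: fit lines to outer points on each side per x-bin
    c,s=np.cos(yaw0),np.sin(yaw0);ex=np.array([c,s]);ey=np.array([-s,c]);
    return Q[:,:2]@ex,Q[:,:2]@ey
d=np.load("pics/top0.npy");d=cv2.medianBlur(d,3);P=cloud("top",d);P[...,2]+=0.0008;z=P[...,2]
V,U=np.mgrid[:480,:640]
F=(V>=150)&(V<305)&(U>=135)&(U<330);T=(V>=130)&(V<260)&(U>=455)&(U<615)
def lin(x,y):
    for _ in range(4):
        k=np.polyfit(x,y,1);r=y-np.polyval(k,x);g=abs(r)<max(2*r.std(),.0008);x,y=x[g],y[g]
    return k
def side(P,mask,yaw,hi,name,midx):
    for it in range(3):
        Q=P[comp(mask,25)];x,y=outer_yaw(Q,yaw)
        ym=(np.percentile(y,1)+np.percentile(y,99))/2
        ks=[]
        for sgn in(1,-1):
            g=(sgn*(y-ym)>.058)&(sgn*(y-ym)<.082)
            ks.append(lin(x[g],y[g]))
        yaw+=np.arctan((ks[0][0]+ks[1][0])/2)
    print(name,"yaw",yaw,"slopes",[k[0] for k in ks],"x range",np.percentile(x,[.5,1,99,99.5]),"y",np.percentile(y,[.5,1,99,99.5]), "ymid",np.mean([np.polyval(k,x.mean()) for k in ks]),"sep",np.polyval(ks[0],x.mean())-np.polyval(ks[1],x.mean()))
    return yaw
yf=side(P,F&(z>.088)&(z<.11),np.radians(74.),1,"full",0)
yt=side(P,T&(z>.078)&(z<.1),np.radians(90.),1,"tote",0)
# bar
Q=P[comp(T&(z>.08)&(z<.1)&(V>160)&(V<230)&(U>518)&(U<550),25)]
x,y=outer_yaw(Q,yt);print("bar x",np.percentile(x,[1,50,99]),x.mean(),"y",np.percentile(y,[1,99]))
g=(y>np.percentile(y,5))&(y<np.percentile(y,95))
print("bar yaw corr",lin(y[g],x[g]))
# dock
Q=P[comp(F&(z>.006)&(z<.017),1)];x,y=outer_yaw(Q,yf)
c=np.array([.511,.219]);cx=c@[np.cos(yf),np.sin(yf)];cy=c@[-np.sin(yf),np.cos(yf)]
for k in(1,-1):
    g=(abs(y-cy)<.058)&(k*(x-cx)>.1)&(k*(x-cx)<.16)
    h=np.histogram(x[g]-cx,bins=np.arange(-.16,.161,.004));print("dock end",k,g.sum(),np.percentile(x[g],[1,2,5,95,98,99]),"y",np.percentile(y[g],[1,50,99]))
E
python3 m2.py
```

```text
full yaw 1.293748263133828 slopes [np.float64(0.004324643465031705), np.float64(-0.0043245311576295764)] x range [0.2694695  0.26967207 0.46980617 0.47117487] y [-0.51873422 -0.51809423 -0.34650356 -0.3459757 ] ymid -0.4322282662601477 sep 0.14078456535005157
tote yaw 1.5535398165929653 slopes [np.float64(0.006674784830126154), np.float64(-0.0066791297295141034)] x range [-0.36240032 -0.36216018 -0.16076737 -0.15942742] y [-0.67021437 -0.66934722 -0.49854212 -0.49737702] ymid -0.5833291759740344 sep 0.14125500007076663
bar x [-0.2657226  -0.25660019 -0.25177335] -0.25733604263003856 y [-0.63731449 -0.52496298]
bar yaw corr [ 0.00549106 -0.25416792]
dock end 1 590 [0.45061049 0.45083093 0.45127552 0.50880236 0.50988932 0.5102058 ] y [-0.48453488 -0.43382168 -0.38200006]
dock end -1 121 [0.24373387 0.2439561  0.24446381 0.25019326 0.25033362 0.25038887] y [-0.4809997  -0.42898291 -0.38322798]
```

```bash
cat > mv.py <<'E'
import sys
from h import *
from scipy.spatial.transform import Rotation as R
# usage: mv.py x y z phi   (phi= world yaw of tool y, tool down) -> delta in tool axes
def delta(x,y,z,phi):
    s=ctrl.get_state();p=s["eef_pos"];q=R.from_quat(s["tcp_rot"])
    tx=phi+np.pi/2
    M=np.array([[np.cos(tx),np.cos(phi),0],[np.sin(tx),np.sin(phi),0],[0,0,-1]])
    dp=q.inv().apply(np.array([x,y,z])-p);dr=(q.inv()*R.from_matrix(M)).as_rotvec()
    print("t",round(s["time"],2),"pos",p.round(4),"phi",round(float(np.arctan2(*q.as_matrix()[[1,0],1])),4),"F",s["contact_force"].round(2),"T",s["wrist_torque"].round(2),"op",round(s["opening"],3),"q",s["qpos"].round(2))
    print("dpos",dp.round(4),"drot",dr.round(4))
if __name__=="__main__": delta(*map(float,sys.argv[1:5]))
E
python3 - <<'E'
from h import *
d=np.load("pics/side0.npy");P=cloud("side",cv2.medianBlur(d,3)).reshape(-1,3)
g=np.isfinite(P).all(1)&(P[:,2]<.5)&(d.reshape(-1)>0);P=P[g]
for a in np.arange(.1,.85,.1):
    print(round(a,1),[ round(float(np.percentile(Q,98)),3) if len(Q:=P[(abs(P[:,0]-a)<.05)&(abs(P[:,1]-b)<.05)][:,2])>20 else None for b in np.arange(-.8,.5,.1)])
E
python3 mv.py .579 -.269 .247 -1.589;
```

```text
0.1 [0.005, 0.19, 0.415, 0.005, 0.005, None, 0.007, 0.015, 0.306, 0.282, 0.004, 0.004, 0.004]
0.2 [None, 0.338, 0.417, 0.005, 0.006, None, None, 0.005, 0.496, 0.352, 0.004, 0.004, 0.004]
0.3 [None, 0.197, 0.187, 0.006, 0.006, 0.005, 0.005, 0.005, 0.004, 0.004, 0.004, 0.004, 0.004]
0.4 [None, 0.196, 0.187, 0.005, 0.005, 0.005, 0.005, 0.005, 0.063, 0.014, 0.104, 0.103, 0.004]
0.5 [None, 0.197, 0.187, 0.006, 0.092, 0.094, 0.093, 0.005, 0.063, 0.105, 0.102, 0.104, 0.081]
0.6 [None, 0.185, 0.171, 0.006, 0.093, 0.095, 0.091, 0.005, 0.028, 0.105, 0.105, 0.105, 0.013]
0.7 [0.007, 0.148, 0.048, 0.048, 0.092, 0.093, 0.093, 0.005, 0.017, 0.005, 0.005, 0.005, 0.004]
0.8 [0.006, 0.053, 0.11, 0.108, 0.006, 0.083, 0.077, 0.005, 0.069, 0.01, 0.011, 0.011, 0.052]
t 0.1 pos [ 0.1707 -0.6525  0.247 ] phi -1.315 F [ 0.08 -0.42  1.13] T [ 0.05 -0.01  0.02] op 0.998 q [-1.47  0.29  1.58  0.    1.28 -0.15]
dpos [ 0.492  -0.2677  0.0008] drot [-0.0022 -0.      0.274 ]
```

Call:
carry_out(commands=[{"delta_pos":[0.036,-0.02,-0.02],"delta_rot":[-0.002,0,0.034],"claw":100},{"delta_pos":[0.072,-0.039,-0.02],"delta_rot":[-0.002,0,0.068],"claw":100},{"delta_pos":[0.108,-0.059,-0.02],"delta_rot":[-0.002,0,0.1],"claw":100},{"delta_pos":[0.144,-0.078,-0.02],"delta_rot":[-0.002,0,0.137],"claw":100},{"delta_pos":[0.18,-0.098,-0.02],"delta_rot":[-0.002,0,0.17],"claw":100},{"delta_pos":[0.216,-0.117,-0.02],"delta_rot":[-0.002,0,0.205],"claw":100},{"delta_pos":[0.252,-0.137,-0.02],"delta_rot":[-0.002,0,0.24],"claw":100},{"delta_pos":[0.288,-0.157,-0.02],"delta_rot":[-0.002,0,0.274],"claw":100}])

```text
time: 0.77
eef_pos: [0.4107, -0.4259, 0.267]
tcp_rot: [1.0, -0.01, -0.0, -0.0]
contact_force: [0.8, 0.2, -0.7]
opening: 1.004
```

```bash
python3 mv.py .579 -.269 .20 -1.589
```

```text
t 0.77 pos [ 0.4107 -0.4259  0.267 ] phi -1.5909 F [ 0.76  0.24 -0.68] T [-0.05 -0.02  0.02] op 1.004 q [-0.97  0.09  1.77  0.    1.28  0.62]
dpos [ 0.1652 -0.1601  0.067 ] drot [-0.0009  0.0004 -0.0019]
```

Call:
carry_out(commands=[{"delta_pos":[0.028,-0.027,0.011],"delta_rot":[0,0,-0.002],"claw":100},{"delta_pos":[0.055,-0.053,0.022],"delta_rot":[0,0,-0.002],"claw":100},{"delta_pos":[0.083,-0.08,0.033],"delta_rot":[0,0,-0.002],"claw":100},{"delta_pos":[0.11,-0.107,0.045],"delta_rot":[0,0,-0.002],"claw":100},{"delta_pos":[0.138,-0.134,0.056],"delta_rot":[0,0,-0.002],"claw":100},{"delta_pos":[0.165,-0.16,0.067],"delta_rot":[0,0,-0.002],"claw":100},{"delta_pos":[0.165,-0.16,0.067],"delta_rot":[0,0,-0.002],"claw":100}])

```text
time: 1.35
eef_pos: [0.581, -0.2633, 0.1963]
tcp_rot: [1.0, -0.006, -0.002, -0.003]
contact_force: [-0.7, -0.2, -0.4]
opening: 0.995
```

```bash
python3 - <<'E'
from h import *
for n in("side","top"):
    p,d=ctrl.read_camera(n);cv2.imwrite(f"pics/{n}1.png",p[:,:,::-1])
E
python3 mv.py .579 -.269 .076 -1.589
```

```text
t 1.45 pos [ 0.5791 -0.2674  0.1984] phi -1.5858 F [0.16 0.31 0.2 ] T [ 0.01 -0.08  0.  ] op 1.002 q [-0.59  0.25  1.71  0.    1.18  0.99]
dpos [0.0003 0.0019 0.1224] drot [-0.0021  0.003   0.0032]
```

View pics/side1.png

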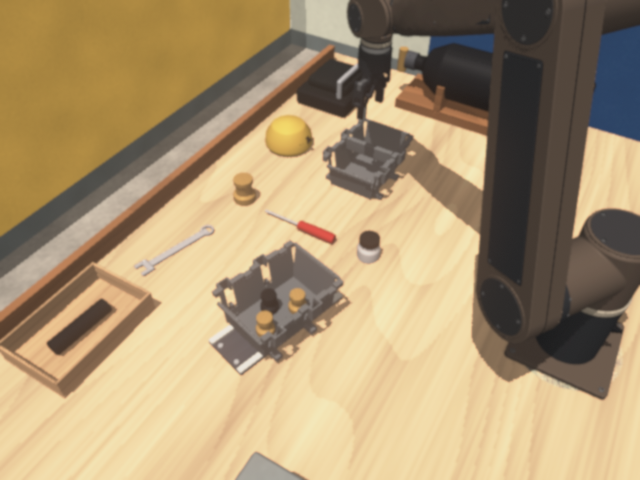

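The side view shows the gripper at about (370,90), straddling the tote bar from above. I'll lower it.

Call:
carry_out(commands=[{"delta_pos":[0,0.002,0.03],"delta_rot":[0,0,0],"claw":100},{"delta_pos":[0,0.002,0.06],"delta_rot":[0,0,0],"claw":100},{"delta_pos":[0,0.002,0.085],"delta_rot":[0,0,0],"claw":100},{"delta_pos":[0,0.002,0.105],"delta_rot":[0,0,0],"claw":100},{"delta_pos":[0,0.002,0.115],"delta_rot":[0,0,0],"claw":100},{"delta_pos":[0,0.002,0.122],"delta_rot":[0,0,0],"claw":100},{"delta_pos":[0,0.002,0.122],"delta_rot":[0,0,0],"claw":100}])

```text
time: 2.03
eef_pos: [0.5777, -0.2697, 0.0755]
tcp_rot: [1.0, -0.008, -0.002, -0.001]
contact_force: [-0.4, -0.3, 0.2]
opening: 0.998
```

```bash
python3 mv.py .579 -.269 .076 -1.589
```

```text
t 2.03 pos [ 0.5777 -0.2697  0.0755] phi -1.5871 F [-0.43 -0.3   0.22] T [ 0.02  0.   -0.01] op 0.998 q [-0.6   0.4   1.78 -0.    0.97  0.99]
dpos [ 0.0012 -0.0007 -0.0005] drot [-0.0029  0.0045  0.0019]
```

Call:
carry_out(commands=[{"delta_pos":[0.001,-0.001,0],"delta_rot":[-0.003,0.0045,0],"claw":60},{"delta_pos":[0.001,-0.001,0],"delta_rot":[-0.003,0.0045,0],"claw":45},{"delta_pos":[0.001,-0.001,0],"delta_rot":[-0.003,0.0045,0],"claw":30},{"delta_pos":[0.001,-0.001,0],"delta_rot":[-0.003,0.0045,0],"claw":20},{"delta_pos":[0.001,-0.001,0],"delta_rot":[-0.003,0.0045,0],"claw":10},{"delta_pos":[0.001,-0.001,0],"delta_rot":[-0.003,0.0045,0],"claw":0},{"delta_pos":[0.001,-0.001,0],"delta_rot":[-0.003,0.0045,0],"claw":0},{"delta_pos":[0.001,-0.001,0],"delta_rot":[-0.003,0.0045,0],"claw":0}], force=60)

```text
time: 2.7
eef_pos: [0.5792, -0.2687, 0.0763]
tcp_rot: [1.0, -0.008, 0.0, 0.0]
contact_force: [0.4, 0.0, 3.8]
opening: 0.156
```

```bash
python3 mv.py .579 -.269 .076 -1.589
```

```text
t 2.7 pos [ 0.5792 -0.2687  0.0763] phi -1.5869 F [0.42 0.   3.78] T [0.19 0.02 0.02] op 0.156 q [-0.59  0.39  1.78  0.    0.97  0.99]
dpos [-0.0002  0.0003  0.0003] drot [ 0.0004 -0.0009  0.0021]
```

Call:
carry_out(commands=[{"delta_pos":[0,0,-0.004],"delta_rot":[0,0,0],"claw":0},{"delta_pos":[0,0,-0.012],"delta_rot":[0,0,0],"claw":0},{"delta_pos":[0,0,-0.03],"delta_rot":[0,0,0],"claw":0},{"delta_pos":[0,0,-0.055],"delta_rot":[0,0,0],"claw":0},{"delta_pos":[0,0,-0.085],"delta_rot":[0,0,0],"claw":0},{"delta_pos":[0,0,-0.115],"delta_rot":[0,0,0],"claw":0},{"delta_pos":[0,0,-0.145],"delta_rot":[0,0,0],"claw":0},{"delta_pos":[0,0,-0.17],"delta_rot":[0,0,0],"claw":0}])

```text
time: 3.37
eef_pos: [0.5789, -0.2686, 0.2483]
tcp_rot: [1.0, -0.008, 0.001, 0.0]
contact_force: [1.3, -0.3, -3.5]
opening: 0.154
```

```bash
python3 mv.py .522 .255 .25 1.295; python3 mv.py .56 -.12 .25 -0.9
```

```text
t 3.37 pos [ 0.5789 -0.2686  0.2483] phi -1.5869 F [ 1.28 -0.29 -3.53] T [ 0.03 -0.02  0.02] op 0.154 q [-0.59  0.21  1.67  0.    1.26  0.99]
dpos [-0.0653 -0.5226 -0.0022] drot [ 2.2000e-03  1.1000e-03 -2.8819e+00]
t 3.37 pos [ 0.5789 -0.2686  0.2483] phi -1.5869 F [ 1.28 -0.29 -3.53] T [ 0.03 -0.02  0.02] op 0.154 q [-0.59  0.21  1.67  0.    1.26  0.99]
dpos [-0.0213 -0.1483 -0.0018] drot [ 0.0014 -0.001  -0.6869]
```

Call:
carry_out(commands=[{"delta_pos":[-0.002,-0.012,0],"delta_rot":[0,0,-0.06],"claw":0},{"delta_pos":[-0.004,-0.03,0],"delta_rot":[0,0,-0.15],"claw":0},{"delta_pos":[-0.007,-0.048,0],"delta_rot":[0,0,-0.24],"claw":0},{"delta_pos":[-0.009,-0.066,0],"delta_rot":[0,0,-0.33],"claw":0},{"delta_pos":[-0.012,-0.084,0],"delta_rot":[0,0,-0.42],"claw":0},{"delta_pos":[-0.014,-0.102,0],"delta_rot":[0,0,-0.52],"claw":0},{"delta_pos":[-0.017,-0.12,0],"delta_rot":[0,0,-0.62],"claw":0},{"delta_pos":[-0.02,-0.138,0],"delta_rot":[0,0,-0.72],"claw":0}])

```text
time: 4.03
eef_pos: [0.5603, -0.1293, 0.2475]
tcp_rot: [0.938, 0.347, -0.0, 0.0]
contact_force: [0.2, -0.7, -3.4]
opening: 0.154
```

```bash
python3 mv.py .55 0 .25 -0.1
```

```text
t 4.03 pos [ 0.5603 -0.1293  0.2475] phi -0.862 F [ 0.23 -0.69 -3.42] T [ 0.08 -0.06 -0.03] op 0.154 q [-0.4   0.07  1.83 -0.    1.25  0.46]
dpos [ 0.0763 -0.1048 -0.0025] drot [ 1.00e-04  5.00e-04 -7.62e-01]
```

Call:
carry_out(commands=[{"delta_pos":[0.01,-0.013,-0.002],"delta_rot":[0,0,-0.095],"claw":0},{"delta_pos":[0.019,-0.026,-0.002],"delta_rot":[0,0,-0.19],"claw":0},{"delta_pos":[0.029,-0.039,-0.002],"delta_rot":[0,0,-0.285],"claw":0},{"delta_pos":[0.038,-0.052,-0.002],"delta_rot":[0,0,-0.38],"claw":0},{"delta_pos":[0.048,-0.065,-0.002],"delta_rot":[0,0,-0.475],"claw":0},{"delta_pos":[0.057,-0.079,-0.002],"delta_rot":[0,0,-0.57],"claw":0},{"delta_pos":[0.067,-0.092,-0.002],"delta_rot":[0,0,-0.665],"claw":0},{"delta_pos":[0.076,-0.105,-0.002],"delta_rot":[0,0,-0.76],"claw":0}])

```text
time: 4.7
eef_pos: [0.5488, 0.0008, 0.2489]
tcp_rot: [0.741, 0.672, -0.001, -0.0]
contact_force: [0.6, 0.6, -2.9]
opening: 0.153
```

```bash
python3 mv.py .54 .13 .25 0.65
```

```text
t 4.7 pos [0.5488 0.0008 0.2489] phi -0.0973 F [ 0.64  0.6  -2.88] T [ 0.05 -0.    0.01] op 0.153 q [-0.18  0.01  1.89 -0.    1.25 -0.09]
dpos [ 0.1277 -0.0214 -0.0011] drot [-1.700e-03 -2.000e-04 -7.473e-01]
```

Call:
carry_out(commands=[{"delta_pos":[0.016,-0.003,-0.001],"delta_rot":[0,0,-0.093],"claw":0},{"delta_pos":[0.032,-0.005,-0.001],"delta_rot":[0,0,-0.186],"claw":0},{"delta_pos":[0.048,-0.008,-0.001],"delta_rot":[0,0,-0.28],"claw":0},{"delta_pos":[0.064,-0.011,-0.001],"delta_rot":[0,0,-0.373],"claw":0},{"delta_pos":[0.08,-0.013,-0.001],"delta_rot":[0,0,-0.467],"claw":0},{"delta_pos":[0.096,-0.016,-0.001],"delta_rot":[0,0,-0.56],"claw":0},{"delta_pos":[0.112,-0.018,-0.001],"delta_rot":[0,0,-0.653],"claw":0},{"delta_pos":[0.128,-0.021,-0.001],"delta_rot":[0,0,-0.747],"claw":0}])

```text
time: 5.37
eef_pos: [0.5397, 0.131, 0.2493]
tcp_rot: [0.442, 0.897, -0.001, -0.001]
contact_force: [-0.3, -0.0, -3.0]
opening: 0.159
```

```bash
python3 mv.py .522 .255 .25 1.295
```

```text
t 5.37 pos [0.5397 0.131  0.2493] phi 0.6543 F [-0.34 -0.02 -2.99] T [ 0.01 -0.03  0.03] op 0.159 q [ 0.06  0.02  1.87 -0.    1.25 -0.6 ]
dpos [ 0.1092  0.0615 -0.0007] drot [-0.0021 -0.0023 -0.6407]
```

Call:
carry_out(commands=[{"delta_pos":[0.018,0.01,-0.001],"delta_rot":[-0.002,-0.002,-0.1],"claw":0},{"delta_pos":[0.036,0.02,-0.001],"delta_rot":[-0.002,-0.002,-0.2],"claw":0},{"delta_pos":[0.054,0.031,-0.001],"delta_rot":[-0.002,-0.002,-0.31],"claw":0},{"delta_pos":[0.073,0.041,-0.001],"delta_rot":[-0.002,-0.002,-0.42],"claw":0},{"delta_pos":[0.09,0.05,-0.001],"delta_rot":[-0.002,-0.002,-0.53],"claw":0},{"delta_pos":[0.1,0.057,-0.001],"delta_rot":[-0.002,-0.002,-0.6],"claw":0},{"delta_pos":[0.109,0.061,-0.001],"delta_rot":[-0.002,-0.002,-0.641],"claw":0},{"delta_pos":[0.109,0.061,-0.001],"delta_rot":[-0.002,-0.002,-0.641],"claw":0}])

```text
time: 6.03
eef_pos: [0.5208, 0.2559, 0.2498]
tcp_rot: [0.136, 0.991, -0.0, -0.001]
contact_force: [-1.1, -0.7, -2.9]
opening: 0.152
```

```bash
python3 - <<'E'
from h import *
for n in("side","top"):
    p,d=ctrl.read_camera(n);cv2.imwrite(f"pics/{n}2.png",p[:,:,::-1]);np.save(f"pics/{n}2.npy",d)
E
python3 mv.py .522 .255 .25 1.295
```

```text
t 6.13 pos [0.5214 0.2543 0.25  ] phi 1.2945 F [-0.19 -0.22 -3.44] T [-0.   -0.01  0.02] op 0.158 q [ 0.28  0.08  1.81 -0.    1.25 -1.02]
dpos [-0.0003  0.0008  0.    ] drot [-0.0011 -0.0007 -0.0005]
```

View pics/side2.png

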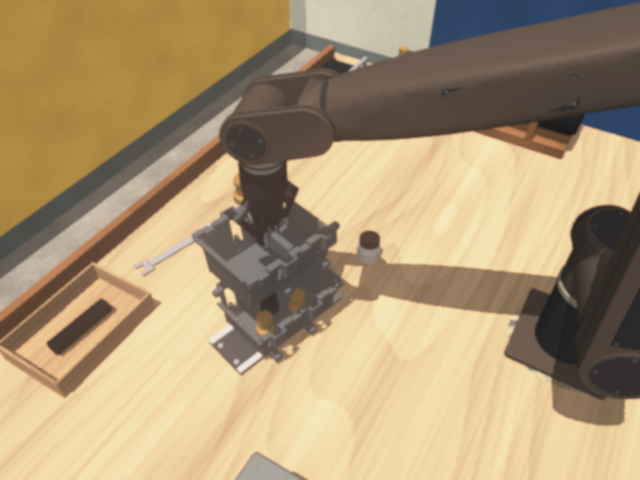

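View pics/top2.png

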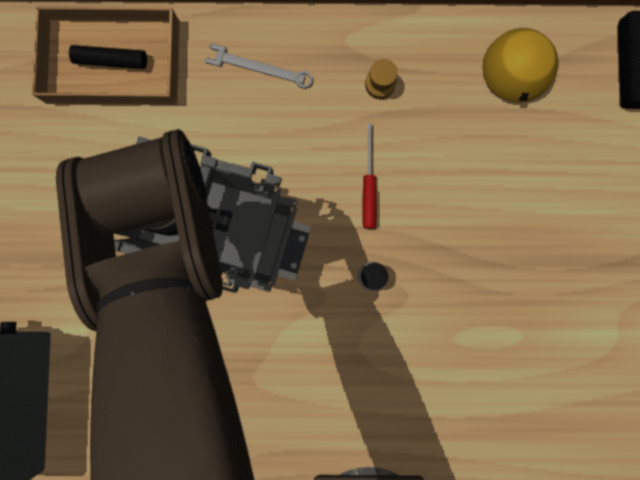

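Half-turned tote hangs above the full one: high end at about (225,245) in the side view, low end at about (285,240) in the top view. I'll measure its y offset and height against the full tote.

```bash
cat > m3.py <<'E'
import sys
from h import *
from m2 import lin
tag,zt=sys.argv[1],float(sys.argv[2])   # zt rim top height expected
yf=1.2937;ex=np.array([np.cos(yf),np.sin(yf)]);ey=np.array([-np.sin(yf),np.cos(yf)])
for n in("top","side"):
    d=cv2.medianBlur(np.load(f"pics/{n}{tag}.npy"),3);P=cloud(n,d).reshape(-1,3)
    x=P[:,:2]@ex-.377;y=P[:,:2]@ey+.4323;z=P[:,2]
    g=(abs(z-zt)<.006)&(x>-.12)&(x<.15)&(abs(y)<.1);
    print(n,g.sum(),"z",np.percentile(z[g],[5,50,95]).round(4),"x",np.percentile(x[g],[1,99]).round(4),"y",np.percentile(y[g],[1,99]).round(4))
    for s in(1,-1):
        h=g&(s*y>.058)&(s*y<.09)
        if h.sum()>40:
            k=lin(x[h],y[h]);print("  side",s,h.sum(),"slope",k[0].round(4),"y@0",k[1].round(4),"outer",np.percentile(s*y[h],99).round(4),"x",np.percentile(x[h],[1,99]).round(4),"z",np.median(z[h]).round(4), "z slope",np.polyfit(x[h],z[h],1)[0].round(4))
E
sed -i 's/^yf=side/if __name__!="__main__": raise SystemExit\nyf=side/' m2.py; python3 - <<'E'
s=open('m3.py').read().replace("from m2 import lin","""def lin(x,y):
    for _ in range(4):
        k=np.polyfit(x,y,1);r=y-np.polyval(k,x);g=abs(r)<max(2*r.std(),.0008);x,y=x[g],y[g]
    return k""");open('m3.py','w').write(s)
E
python3 m3.py 2 .265; echo; python3 m3.py 0 .102
```

```text
top 1101 z [0.26   0.2624 0.2643] x [-0.0888  0.1085] y [-0.0909  0.0817]
  side 1 256 slope -0.0145 y@0 0.0665 outer 0.0827 x [-0.0893  0.096 ] z 0.2623 z slope -0.0015
  side -1 747 slope -0.0004 y@0 -0.0759 outer 0.0897 x [-0.0883  0.1092] z 0.2624 z slope 0.0014
side 2012 z [0.2596 0.265  0.2682] x [-0.0827  0.1153] y [-0.0861  0.0856]
  side 1 904 slope -0.019 y@0 0.0728 outer 0.0858 x [-0.0856  0.1131] z 0.2649 z slope -0.0041
  side -1 399 slope 0.1143 y@0 -0.0803 outer 0.0884 x [0.0108 0.1152] z 0.2648 z slope -0.0041

top 1848 z [0.0974 0.1002 0.1017] x [-0.1073  0.0934] y [-0.086   0.0859]
  side 1 731 slope 0.0047 y@0 0.0715 outer 0.0865 x [-0.1046  0.0938] z 0.1002 z slope -0.0015
  side -1 741 slope -0.0063 y@0 -0.0714 outer 0.0866 x [-0.1048  0.0939] z 0.1003 z slope -0.0007
side 1737 z [0.097  0.1027 0.1051] x [-0.1064  0.0957] y [-0.0839  0.0891]
  side 1 756 slope 0.0204 y@0 0.0759 outer 0.0894 x [-0.104   0.0959] z 0.1028 z slope 0.0043
  side -1 690 slope -0.0018 y@0 -0.0676 outer 0.0853 x [-0.1025  0.0958] z 0.1025 z slope 0.0053
```

Call:
carry_out(commands=[{"delta_pos":[0.004,0.001,0.012],"delta_rot":[-0.001,-0.001,0],"claw":0},{"delta_pos":[0.004,0.001,0.025],"delta_rot":[-0.001,-0.001,0],"claw":0},{"delta_pos":[0.004,0.001,0.038],"delta_rot":[-0.001,-0.001,0],"claw":0},{"delta_pos":[0.004,0.001,0.05],"delta_rot":[-0.001,-0.001,0],"claw":0},{"delta_pos":[0.004,0.001,0.057],"delta_rot":[-0.001,-0.001,0],"claw":0},{"delta_pos":[0.004,0.001,0.06],"delta_rot":[-0.001,-0.001,0],"claw":0},{"delta_pos":[0.004,0.001,0.06],"delta_rot":[-0.001,-0.001,0],"claw":0}])

```text
time: 6.72
eef_pos: [0.5172, 0.2559, 0.1883]
tcp_rot: [0.138, 0.99, -0.001, -0.001]
contact_force: [-0.3, 0.2, -3.6]
opening: 0.153
```

```bash
python3 - <<'E'
from h import *
for n in("side","top"):
    p,d=ctrl.read_camera(n);cv2.imwrite(f"pics/{n}3.png",p[:,:,::-1]);np.save(f"pics/{n}3.npy",d)
    if n=="side": cv2.imwrite("pics/s3z.png",cv2.resize(np.ascontiguousarray(p[190:370,180:370,::-1]),None,fx=3,fy=3,interpolation=2))
E
python3 mv.py .5183 .256 .178 1.295; python3 m3.py 3 .205
```

```text
t 6.82 pos [0.5182 0.2563 0.1903] phi 1.2944 F [ 0.86 -0.22 -2.8 ] T [-0.02 -0.   -0.04] op 0.152 q [ 0.28  0.13  1.87 -0.    1.14 -1.01]
dpos [-0.0002 -0.0003  0.0123] drot [ 0.0002  0.0009 -0.0006]
top 940 z [0.1999 0.2018 0.2036] x [-0.0883  0.1118] y [-0.0871  0.0851]
  side 1 159 slope 0.0011 y@0 0.0731 outer 0.0863 x [-0.0887  0.0908] z 0.2016 z slope -0.0131
  side -1 727 slope 0.0156 y@0 -0.0717 outer 0.0873 x [-0.0878  0.1116] z 0.2018 z slope 0.0
side 1659 z [0.1996 0.2038 0.2069] x [-0.0841  0.1144] y [-0.0834  0.0887]
  side 1 750 slope -0.0245 y@0 0.0762 outer 0.089 x [-0.0863  0.1129] z 0.2037 z slope -0.0041
  side -1 312 slope 0.0688 y@0 -0.0737 outer 0.0855 x [0.0082 0.1128] z 0.2034 z slope -0.0018
```

View pics/s3z.png

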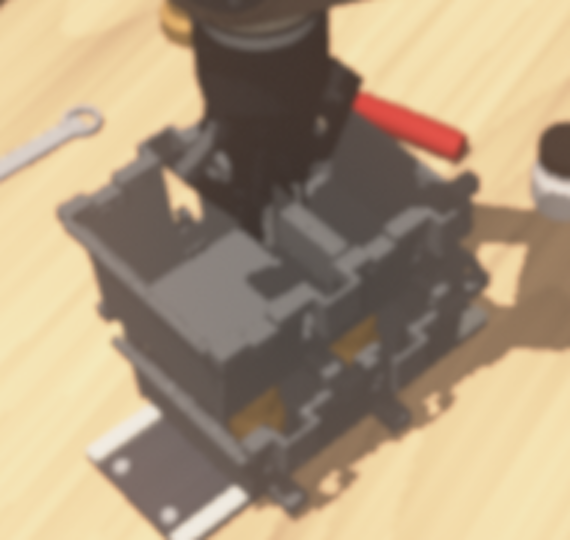

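Aligned sideways (within 1 mm), about 19 mm to dock +x of the full tote's middle. I'll descend slowly.

Call:
carry_out(commands=[{"delta_pos":[0,0,0.004],"delta_rot":[0,0.001,0],"claw":0},{"delta_pos":[0,0,0.007],"delta_rot":[0,0.001,0],"claw":0},{"delta_pos":[0,0,0.009],"delta_rot":[0,0.001,0],"claw":0},{"delta_pos":[0,0,0.01],"delta_rot":[0,0.001,0],"claw":0},{"delta_pos":[0,0,0.01],"delta_rot":[0,0.001,0],"claw":0}])

```text
time: 7.23
eef_pos: [0.518, 0.2563, 0.1799]
tcp_rot: [0.138, 0.99, 0.0, -0.0]
contact_force: [-0.3, 0.1, -4.0]
opening: 0.151
```

```bash
python3 mv.py .5183 .256 .178 1.295
```

```text
t 7.23 pos [0.518  0.2563 0.1799] phi 1.2944 F [-0.26  0.13 -4.03] T [-0.    0.01 -0.  ] op 0.151 q [ 0.28  0.14  1.88  0.    1.12 -1.01]
dpos [-0.0004 -0.0002  0.0019] drot [-0.0001 -0.0006 -0.0006]
```

Call:
carry_out(commands=[{"delta_pos":[0,0,0.0005],"delta_rot":[0,0,0],"claw":0},{"delta_pos":[0,0,0.001],"delta_rot":[0,0,0],"claw":0},{"delta_pos":[0,0,0.001],"delta_rot":[0,0,0],"claw":0}])

```text
time: 7.48
eef_pos: [0.518, 0.2562, 0.1789]
tcp_rot: [0.138, 0.99, -0.0, -0.0]
contact_force: [-0.6, -0.6, -4.2]
opening: 0.153
```

Call:
carry_out(commands=[{"delta_pos":[0,0,0.0005],"delta_rot":[0,0,0],"claw":0},{"delta_pos":[0,0,0.001],"delta_rot":[0,0,0],"claw":0},{"delta_pos":[0,0,0.001],"delta_rot":[0,0,0],"claw":0}])

```text
time: 7.73
eef_pos: [0.5181, 0.2563, 0.1783]
tcp_rot: [0.138, 0.99, 0.0, -0.0]
contact_force: [-0.2, 0.1, -0.8]
opening: 0.154
```

Call:
carry_out(commands=[{"delta_pos":[0,0,0.0005],"delta_rot":[0,0,0],"claw":0},{"delta_pos":[0,0,0.001],"delta_rot":[0,0,0],"claw":0},{"delta_pos":[0,0,0.001],"delta_rot":[0,0,0],"claw":0}])

```text
time: 7.98
eef_pos: [0.5181, 0.2563, 0.1782]
tcp_rot: [0.138, 0.99, -0.0, -0.0]
contact_force: [-3.1, -1.1, 3.4]
opening: 0.157
```

```bash
python3 mv.py .5183 .256 .178 1.295
```

```text
t 7.98 pos [0.5181 0.2563 0.1782] phi 1.2945 F [-3.1  -1.1   3.38] T [-0.24  0.57 -0.03] op 0.157 q [ 0.28  0.14  1.88  0.    1.12 -1.01]
dpos [-0.0002 -0.0003  0.0002] drot [-0.0001 -0.0003 -0.0005]
```

The tote touches at the expected height, with one side slightly ahead of the other. I'll open slightly so it settles on the rims, then regrip.

Call:
carry_out(commands=[{"delta_pos":[0,0,0],"delta_rot":[0,0,0],"claw":19},{"delta_pos":[0,0,0],"delta_rot":[0,0,0],"claw":22},{"delta_pos":[0,0,0],"delta_rot":[0,0,0],"claw":24},{"delta_pos":[0,0,0],"delta_rot":[0,0,0],"claw":24}])

```text
time: 8.32
eef_pos: [0.5184, 0.2564, 0.1783]
tcp_rot: [0.138, 0.99, 0.0, 0.0]
contact_force: [-0.7, 0.1, -0.5]
opening: 0.239
```

```bash
python3 mv.py .5183 .256 .178 1.295;python3 - <<'E'
from h import *
for n in("side","top"):
    p,d=ctrl.read_camera(n);np.save(f"pics/{n}4.npy",d)
    if n=="side": cv2.imwrite("pics/s4z.png",cv2.resize(np.ascontiguousarray(p[190:370,180:370,::-1]),None,fx=3,fy=3,interpolation=2))
E
python3 m3.py 4 .193
```

```text
t 8.32 pos [0.5184 0.2564 0.1783] phi 1.2945 F [-0.75  0.06 -0.45] T [ 0.04  0.   -0.04] op 0.239 q [ 0.28  0.14  1.88  0.    1.12 -1.01]
dpos [ 0.     -0.0005  0.0003] drot [ 0.0005  0.0004 -0.0005]
top 932 z [0.1883 0.1906 0.1923] x [-0.0881  0.1124] y [-0.0876  0.0847]
  side 1 157 slope 0.5495 y@0 0.1158 outer 0.0857 x [-0.0886 -0.0586] z 0.1903 z slope -0.0152
  side -1 727 slope 0.0183 y@0 -0.0723 outer 0.0877 x [-0.0874  0.1121] z 0.1906 z slope -0.0003
side 1914 z [0.1878 0.1935 0.1965] x [-0.0827  0.1151] y [-0.0837  0.0881]
  side 1 858 slope -0.0202 y@0 0.0748 outer 0.0883 x [-0.0858  0.1136] z 0.1931 z slope -0.0029
  side -1 391 slope 0.0663 y@0 -0.074 outer 0.0858 x [0.0082 0.1143] z 0.1932 z slope -0.01
```

View pics/s4z.png

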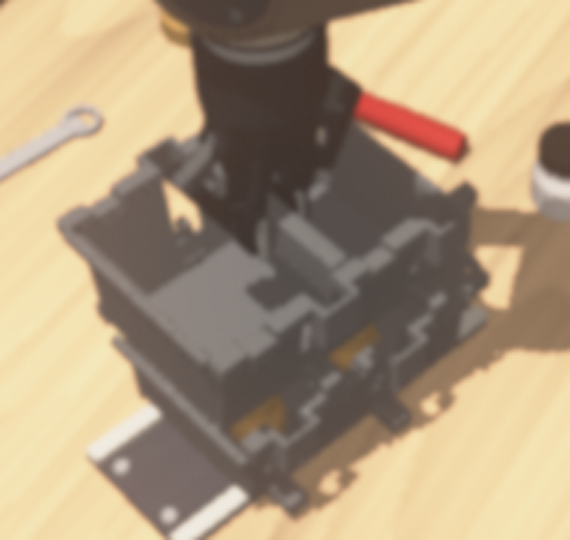

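It rests level with its rims at about 192 mm, so its underside is at about 102 mm, with sideways offset about 1 mm. I'll regrip lightly.

Call:
carry_out(commands=[{"delta_pos":[0,0,0],"delta_rot":[0,0,0],"claw":18},{"delta_pos":[0,0,0],"delta_rot":[0,0,0],"claw":10},{"delta_pos":[0,0,0],"delta_rot":[0,0,0],"claw":0},{"delta_pos":[0,0,0],"delta_rot":[0,0,0],"claw":0}], force=30)

```text
time: 8.75
eef_pos: [0.5184, 0.2564, 0.1782]
tcp_rot: [0.138, 0.99, 0.0, 0.0]
contact_force: [0.4, -0.0, 0.6]
opening: 0.158
```

```bash
python3 mv.py .5183 .256 .178 1.295
```

```text
t 8.75 pos [0.5184 0.2564 0.1782] phi 1.2945 F [ 0.42 -0.05  0.62] T [-0.05 -0.04 -0.07] op 0.158 q [ 0.28  0.14  1.88  0.    1.12 -1.01]
dpos [-0.     -0.0004  0.0002] drot [ 0.0002  0.0002 -0.0005]
```

Call:
carry_out(commands=[{"delta_pos":[0,-0.0015,0.0003],"delta_rot":[0,0,0],"claw":0},{"delta_pos":[0,-0.003,0.0003],"delta_rot":[0,0,0],"claw":0},{"delta_pos":[0,-0.0045,0.0003],"delta_rot":[0,0,0],"claw":0},{"delta_pos":[0,-0.006,0.0003],"delta_rot":[0,0,0],"claw":0},{"delta_pos":[0,-0.0075,0.0003],"delta_rot":[0,0,0],"claw":0},{"delta_pos":[0,-0.009,0.0003],"delta_rot":[0,0,0],"claw":0},{"delta_pos":[0,-0.0105,0.0003],"delta_rot":[0,0,0],"claw":0},{"delta_pos":[0,-0.012,0.0003],"delta_rot":[0,0,0],"claw":0}])

```text
time: 9.42
eef_pos: [0.5152, 0.2448, 0.1782]
tcp_rot: [0.138, 0.99, 0.0, 0.0]
contact_force: [0.5, 2.4, 1.6]
opening: 0.159
```

```bash
python3 mv.py .5183 .256 .178 1.295
```

```text
t 9.42 pos [0.5152 0.2448 0.1782] phi 1.2944 F [0.49 2.4  1.64] T [ 0.47 -0.09  0.03] op 0.159 q [ 0.27  0.13  1.9   0.    1.12 -1.03]
dpos [0.0001 0.0116 0.0002] drot [ 0.001   0.0007 -0.0006]
```

Call:
carry_out(commands=[{"delta_pos":[0,-0.001,0.0004],"delta_rot":[0,0,0],"claw":0},{"delta_pos":[0,-0.002,0.0004],"delta_rot":[0,0,0],"claw":0},{"delta_pos":[0,-0.003,0.0004],"delta_rot":[0,0,0],"claw":0}])

```text
time: 9.67
eef_pos: [0.5132, 0.2409, 0.1761]
tcp_rot: [0.138, 0.99, -0.001, -0.001]
contact_force: [0.1, 0.4, -3.8]
opening: 0.156
```

Call:
carry_out(commands=[{"delta_pos":[0,-0.0005,0.0006],"delta_rot":[0,0,0],"claw":0},{"delta_pos":[0,-0.001,0.0006],"delta_rot":[0,0,0],"claw":0},{"delta_pos":[0,-0.0015,0.0006],"delta_rot":[0,0,0],"claw":0}])

```text
time: 9.92
eef_pos: [0.5126, 0.24, 0.1747]
tcp_rot: [0.138, 0.99, -0.0, -0.001]
contact_force: [2.0, 4.6, -5.6]
opening: 0.163
```

```bash
python3 mv.py .5183 .256 .178 1.295
```

```text
t 9.92 pos [0.5126 0.24   0.1747] phi 1.2942 F [ 2.02  4.64 -5.62] T [ 1.13 -0.44  0.  ] op 0.163 q [ 0.26  0.12  1.91  0.    1.11 -1.04]
dpos [-0.0011  0.017  -0.0033] drot [-0.0009 -0.0028 -0.0008]
```

It started to drop (TCP z 0.1747) and the feet are meeting the wall. I'll back off 1 mm and lower.

Call:
carry_out(commands=[{"delta_pos":[0,0.0007,0.0005],"delta_rot":[0,0,0],"claw":0},{"delta_pos":[0,0.001,0.0015],"delta_rot":[0,0,0],"claw":0},{"delta_pos":[0,0.001,0.0022],"delta_rot":[0,0,0],"claw":0},{"delta_pos":[0,0.001,0.0022],"delta_rot":[0,0,0],"claw":0}])

```text
time: 10.25
eef_pos: [0.5125, 0.2405, 0.1725]
tcp_rot: [0.138, 0.99, -0.001, -0.002]
contact_force: [-2.1, -0.0, -1.8]
opening: 0.16
```

```bash
python3 mv.py .5183 .256 .172 1.295
```

```text
t 10.25 pos [0.5125 0.2405 0.1725] phi 1.2947 F [-2.09 -0.02 -1.84] T [ 0.05  0.1  -0.01] op 0.16 q [ 0.26  0.13  1.91 -0.    1.11 -1.03]
dpos [-0.0014  0.0165  0.0005] drot [-0.0026 -0.0037 -0.0003]
```

Call:
carry_out(commands=[{"delta_pos":[0,0,0],"delta_rot":[0,0,0],"claw":19},{"delta_pos":[0,0,0],"delta_rot":[0,0,0],"claw":22},{"delta_pos":[0,0,0],"delta_rot":[0,0,0],"claw":24},{"delta_pos":[0,0,0],"delta_rot":[0,0,0],"claw":26},{"delta_pos":[0,0,0],"delta_rot":[0,0,0],"claw":26}])

```text
time: 10.67
eef_pos: [0.5127, 0.2405, 0.1728]
tcp_rot: [0.138, 0.99, -0.001, -0.002]
contact_force: [0.0, 0.3, -0.6]
opening: 0.256
```

```bash
python3 mv.py .5183 .256 .178 1.295;python3 - <<'E'
from h import *
for n in("side","top"):
    p,d=ctrl.read_camera(n);np.save(f"pics/{n}5.npy",d)
    if n=="side": cv2.imwrite("pics/s5z.png",cv2.resize(np.ascontiguousarray(p[190:370,180:370,::-1]),None,fx=3,fy=3,interpolation=2))
E
python3 m3.py 5 .187
```

```text
t 10.67 pos [0.5127 0.2405 0.1728] phi 1.2946 F [ 0.03  0.31 -0.56] T [-0.01 -0.03 -0.02] op 0.256 q [ 0.26  0.13  1.91 -0.    1.11 -1.03]
dpos [-0.0011  0.0165 -0.0053] drot [-0.0025 -0.0032 -0.0004]
top 845 z [0.1823 0.1845 0.1858] x [-0.1049  0.0962] y [-0.086   0.0858]
  side 1 153 slope -0.0153 y@0 0.0714 outer 0.087 x [-0.1057  0.056 ] z 0.1845 z slope -0.0196
  side -1 651 slope 0.0076 y@0 -0.0709 outer 0.0861 x [-0.1044  0.095 ] z 0.1845 z slope -0.0014
side 1883 z [0.1818 0.1874 0.1903] x [-0.1     0.0981] y [-0.0822  0.0897]
  side 1 846 slope -0.0201 y@0 0.0762 outer 0.0897 x [-0.1026  0.0967] z 0.1872 z slope -0.0033
  side -1 375 slope 0.0456 y@0 -0.0703 outer 0.0845 x [-0.0082  0.0962] z 0.187 z slope -0.0108
```

View pics/s5z.png

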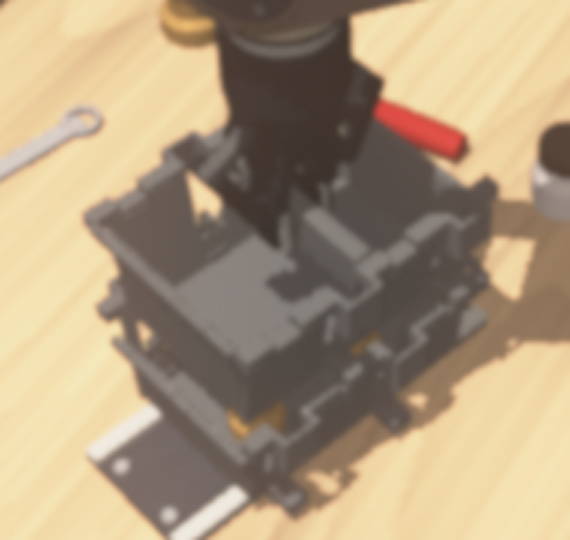

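Both cameras show the rims 6.1 mm lower with the slopes unchanged, so the feet are down in the notches. I'll open fully and withdraw straight up.

Call:
carry_out(commands=[{"delta_pos":[0,0,0],"delta_rot":[0,0,0],"claw":45},{"delta_pos":[0,0,0],"delta_rot":[0,0,0],"claw":65},{"delta_pos":[0,0,0],"delta_rot":[0,0,0],"claw":80},{"delta_pos":[0,0,0],"delta_rot":[0,0,0],"claw":80},{"delta_pos":[0,0,-0.01],"delta_rot":[0,0,0],"claw":80},{"delta_pos":[0,0,-0.03],"delta_rot":[0,0,0],"claw":80},{"delta_pos":[0,0,-0.06],"delta_rot":[0,0,0],"claw":80},{"delta_pos":[0,0,-0.1],"delta_rot":[0,0,0],"claw":80}])

```text
time: 11.43
eef_pos: [0.5114, 0.2401, 0.2711]
tcp_rot: [0.138, 0.99, -0.002, -0.005]
contact_force: [0.2, 0.0, -0.6]
opening: 0.798
```

Call:
carry_out(commands=[{"delta_pos":[0,0,-0.02],"delta_rot":[0,0,0],"claw":80},{"delta_pos":[0,0,-0.05],"delta_rot":[0,0,0],"claw":80},{"delta_pos":[-0.03,0,-0.07],"delta_rot":[0,0,0],"claw":80},{"delta_pos":[-0.03,-0.04,-0.07],"delta_rot":[0,0,0],"claw":80},{"delta_pos":[-0.03,-0.08,-0.07],"delta_rot":[0,0,0],"claw":80},{"delta_pos":[-0.03,-0.12,-0.07],"delta_rot":[0,0,0],"claw":80},{"delta_pos":[-0.03,-0.16,-0.07],"delta_rot":[0,0,0],"claw":80},{"delta_pos":[-0.03,-0.2,-0.07],"delta_rot":[0,0,0],"claw":80}])

```text
time: 12.1
eef_pos: [0.4856, 0.0384, 0.3429]
tcp_rot: [0.137, 0.991, -0.002, -0.004]
contact_force: [1.0, -0.1, -0.2]
opening: 0.799
```

Call:
carry_out(commands=[{"delta_pos":[0,-0.03,0],"delta_rot":[0,0,0],"claw":80},{"delta_pos":[0,-0.06,0],"delta_rot":[0,0,0],"claw":80},{"delta_pos":[0,-0.08,0],"delta_rot":[0,0,0],"claw":80},{"delta_pos":[0,-0.08,0],"delta_rot":[0,0,0],"claw":80}])

```text
time: 12.43
eef_pos: [0.4631, -0.0414, 0.3444]
tcp_rot: [0.139, 0.99, -0.003, -0.004]
contact_force: [0.5, 0.9, 0.6]
opening: 0.797
```

```bash
python3 - <<'E'
from h import *
for n in("side","top"):
    p,d=ctrl.read_camera(n);np.save(f"pics/{n}6.npy",d);cv2.imwrite(f"pics/{n}6.png",p[:,:,::-1])
E
python3 m3.py 6 .187
```

```text
top 3091 z [0.1821 0.1846 0.1871] x [-0.1029  0.0972] y [-0.0851  0.0862]
  side 1 914 slope -0.0064 y@0 0.0719 outer 0.0871 x [-0.1039  0.0944] z 0.1843 z slope -0.0012
  side -1 889 slope 0.0074 y@0 -0.0708 outer 0.0861 x [-0.104   0.0942] z 0.1846 z slope -0.0017
side 2306 z [0.1818 0.1875 0.1904] x [-0.1015  0.098 ] y [-0.0831  0.0893]
  side 1 849 slope -0.0213 y@0 0.0761 outer 0.0896 x [-0.1028  0.0972] z 0.1872 z slope -0.0038
  side -1 678 slope 0.0046 y@0 -0.0673 outer 0.0847 x [-0.103   0.0947] z 0.1869 z slope -0.0026
```

View pics/side6.png

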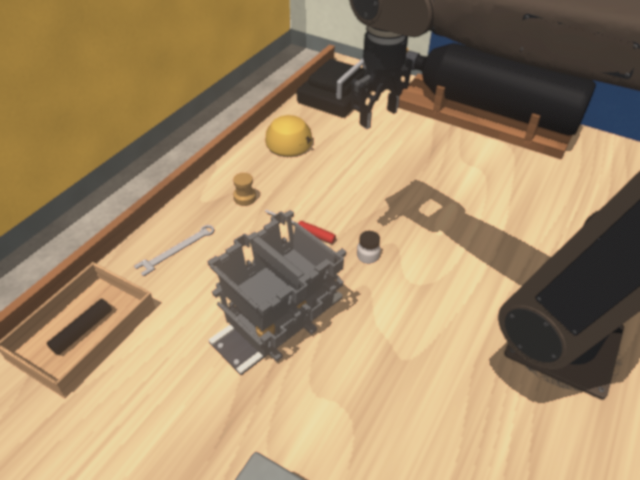

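View pics/top6.png

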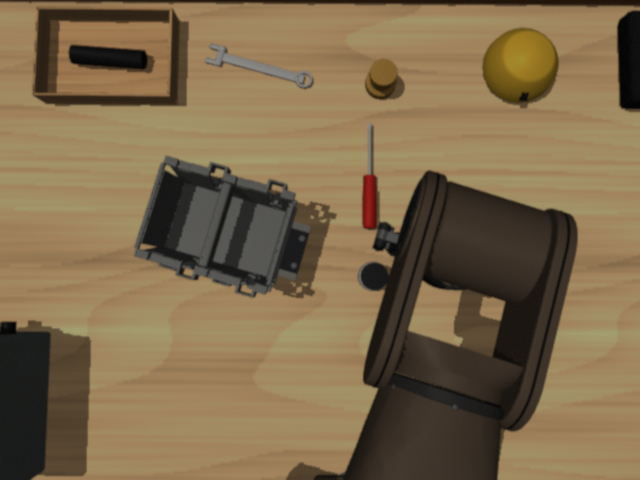

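The tote sits square and level on the full one, with its low end at about (280,240) in the top view, the dock -x side. The jar (373,276), driver (370,190), coupling, wrench, shell and tray have not moved. The arm is clear, so I'll hand in.

```bash
python3 -c "
from plant import ctrl
print(ctrl.sign_off())"
```

```text
the job is handed in; nothing more can be done
None
```

I stacked the empty tote half-turned on the full tote, with all four feet down in the shallow notches, then let go and handed the job in. It took about 12.5 s of the 48 s allowed. Sign-off gives no verdict, so success rests on my own checks below.

**What I did:** I lifted the tote by its bar and turned it half round. In the air I corrected a sideways offset of about 4 mm, then set it on the rims about 19 mm to dock +x of the full tote's middle. I opened the grip slightly so it rested there on its own, regripped lightly, and slid it about 16 mm until the feet dropped. I then released it and moved the arm clear.

**Forces:** At each reading the wrist showed about 7 N or less, with about 2.4 N of friction during the slide. I did not read forces between those points, and I had no direct reading of the contact between the totes.

**Last camera checks:**
- **Height:** the rims were 6 mm lower than when the tote rested on top, in both cameras. That puts the underside at about 96 mm.
- **Position:** the tote was level, in line with the dock to within about 0.01 rad and centred sideways to about 1 mm.
- **Other things:** nothing on the bench had visibly moved. I compared this by eye in the pictures.

**Where measurements disagreed:**
- **Camera heights:** the two cameras differ by 2–3 mm in absolute height, so I relied on the change within each camera.
- **Play in the notches:** the last pictures put the tote's middle about 4 mm to dock +x of the full tote's, against about 2 mm of play each way. I put the excess down to camera error.

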